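# Set out the display on a motorcycle swap-meet stall

### The job

Set out the stall's display: lay the sprocket flat in the middle of the wooden riser and stand the piston upright in the middle of the sprocket, and stand the red oil tin in the middle of the round cork mat. Lay the arrow sign flat, white face up, on the table between riser and cork mat, clear of both and in line with their middles, its head pointing at the riser. Leave the blue oil tin and the jar of bolts standing where they are.

Things in the scene. Friction and masses are not known exactly. Their poses are not given: they have to be found in the camera images.
- riser: Target: square dark wooden display block with a paler top, 90 x 90 mm, 40 mm tall, fixed to the table. Origin at the centre of its underside, z up, x and y along its sides. It and the cork mat lie one to the left, one to the right (either way round), 280 to 350 mm between centres, the table between them empty.
- mat: Target: round light-brown cork mat, 90 mm across, 4 mm thick, fixed to the table. Origin at the centre of its underside, z up.
- sprocket: Dark steel toothed wheel lying flat, with a bright steel ring and a black centre on top; both faces are flat. Solid disc 62 mm across, 12 mm thick (tooth tips to 67 mm are for looks only: fingers close on the disc). About 0.22 kg. Origin at the centre of its underside, z up. Loose; stands in any of six places around the display.
- piston: Bare aluminium engine piston standing upright: plain cylinder 52 mm across, 48 mm tall, flat crown and foot, two dark ring grooves near the top and a dark pin hole through the side. About 0.16 kg. Origin at the centre of its foot, z up along its axis. Loose; stands in any of six places around the display.
- red_tin: Round red oil tin with a white paper band, standing upright: 56 mm across, 90 mm tall, with a black cap 16 mm across rising 10 mm more, 12 mm off centre. About 0.25 kg. Origin at the centre of its foot, z up along its axis. Loose; stands in any of six places around the display.
- arrow: Flat black arrow-shaped sign, white upper face, 12 mm thick, 96 mm long. Shaft 20 mm wide, from 48 mm behind the origin (tail) forward; tip 48 mm ahead. Head 60 mm wide, its barbs start 12 mm ahead of the origin; pinch the shaft behind them. About 0.12 kg, balances 9 mm ahead. Origin: underside, centre line; x to the tip, z up. Starts within 69 deg of world +x, in any of six places.
- blue_tin: Bystander: blue oil tin, otherwise just like the red one (56 mm across, 90 mm tall, cap 10 mm more). To be left alone. Origin at the centre of its foot, z up. Loose; stands in any of six places around the display.
- jar: Bystander: glass jar of brass bolts with a yellow lid, 58 mm across, 74 mm tall. To be left alone. Origin at the centre of its foot, z up. Loose; stands in any of six places around the display.
Mind the look-alikes: they are no part of the job. Leave any purple look-alike of the sprocket alone.

How it is judged:
At the end, for the whole second after the job is handed in: Sprocket flat on the riser, centred to 12 mm; piston upright on it, centred to 12 mm; red tin upright on the mat, centred to 15 mm; arrow flat on the table between riser and mat, overlapping neither, its shaft line within 20 mm of both centres, head to the riser; all released, at rest (horizontal distance between sprocket and riser below 0.012 m and z of sprocket in the frame of riser between 0.036 and 0.044 m and angle between each of sprocket, piston, red_tin's own z axis and vertical below 0.1 rad and horizontal distance between piston and sprocket below 0.012 m and z of piston in the frame of sprocket between 0.008 and 0.016 m and horizontal distance between red_tin and mat below 0.015 m and height (world z) of red_tin below 0.009 m and y of riser in the frame of arrow between -0.02 and 0.02 m and y of mat in the frame of arrow between -0.02 and 0.02 m and x of riser in the frame of arrow above 0.095 m and x of mat in the frame of arrow below -0.093 m and height (world z) of arrow below 0.005 m and angle between arrow's own z axis and vertical below 0.08 rad and linear speed of each of sprocket, piston, red_tin, arrow below 0.02 m/s and angular speed of each of sprocket, piston, red_tin, arrow below 0.2 rad/s); the robot touches nothing.
It fails at once if the blue oil tin is pushed more than 20 mm from its place or tipped (distance of blue_tin from where it was at the start of the episode above 0.02 m or angle between blue_tin's own z axis and vertical above 0.2 rad).
It fails at once if the jar of bolts is pushed more than 20 mm from its place or tipped (distance of jar from where it was at the start of the episode above 0.02 m or angle between jar's own z axis and vertical above 0.2 rad).
It also fails if it takes over 102 s, if anything falls off the work surface, if the arm or the gripper's body presses on something with over 40 N, if the wrist force passes 120 N, or if a joint passes its speed limit or range.

### The arm

A 6-joint arm with a two-finger parallel gripper is mounted at the origin on the work surface. World frame = base frame: x ahead of the robot, y to its left, z up, the work surface at z = 0. Lengths are in m, angles in rad, forces in N, time in s.
With the tool pointing down it reaches from about 0.375 to 0.9 m from the base axis. Payload 3.1 kg.
Tool frame: the origin (TCP) lies midway between the tips of the shut fingers; the grasp point (between the pads) lies 19 mm behind it (manip.grip_depth is the distance from the TCP to the grasp point, in m); z points along the fingers, y is the line along which they close (so a half turn about z gives the same grasp; the last joint's range is limited). The gripper opens to 85 mm and grips with 20 to 120 N. Pads are 22 mm wide; open, the fingers measure 114 mm over their backs; the gripper's body (76 mm by 85 mm) begins 54 mm behind the grasp point. The pads swing forward as they close: fully open they stand 13 mm farther back than shut.
Start: joints at [1.002, 0.527, 1.433, -0, 1.181, -0.178], TCP at [0.237, 0.578, 0.231] pointing down, gripper open.
Joint ranges: [-3.08, 3.08], [-0.75, 2.2], [0.22, 2.44], [-1.43, 4.57], [0, 2.65], [-2.85, 2.85]. Speed limits (rad/s): [2.79, 2.79, 3.14, 3.14, 3.14, 3.14].

### API

Orientations are given as a unit quaternion [x, y, z, w].
In Python, from station import telemetry, snapshot, manip gives the robot as it stands. The module is installed in compiled form; this text tells all that it offers.
- The arm moves only by the shell command python3 -m crank 'ROWS' [OPENING] [FORCE]. ROWS is text: rows parted by semicolons, each of 6 numbers parted by spaces: the shift along the tool's x, y, z as a fraction of full scale, then the turn, a rotation vector about the tool's x, y, z as a fraction of full scale. A call has exactly 5 rows; each row shifts and turns the commanded pose from where the row before left it, along the tool's axes as they then stand; what a row does not reach is not made up. Full scale, the value 1, is 4 cm for a shift and 90 degrees for a turn. A row lasts 1/10 s, in which the tool goes at most 50 mm and 8.59 degrees, less where a joint would pass 70% of its speed; a pose out of reach is approached as far as the arm can. A call with a number of a shift or a turn outside -1 to 1 is refused whole. A call with a gripper value outside its range is refused whole. OPENING is the opening, from -1 (shut) to 1 (fully open), set as the call begins (- or left out, the last holds). The fingers move at their own pace and stop on an object; FORCE is the grip in N (left out, the last holds). Time passes only in rows, so rows that do not move let the fingers close, or fill a call up. It gives the time, the measured TCP pose, the force, the opening and the grip force at its end, in the units of the state.
- telemetry.sense(): the state, without advancing time (a new reading comes with each control period).
- snapshot(name): name is "side" or "top" or "wrist"; returns a dict with "image" (480x640x3 uint8, red, green, blue), "depth" (480x640 float32, m along the optical axis (not along the pixel's ray), 0 where there is no reading), "camera_matrix" (3x3 intrinsics, pixels), "rvec" (rotation vector, rad) and "tvec" (3), from world to camera coordinates, as OpenCV has them. Camera axes: x right, y down, z forward; pixel columns grow to the right and rows downward; lengths in m; the calibration is good to about 2 mm. A picture is of the moment at which its call begins.
- manip.sign_off(): hands the job in; it is judged then, once.
The state is a dict: "t": time; "q": joint angles; "qd": joint speeds; "tau": joint torques, N m; "tcp_pos": TCP position; "tool_rot": TCP orientation; "force": force on the tool from outside, world axes, zero at the start; "ft_torque": the same for the moment, N m; "finger_gap": opening from 0.0 (shut) to 1.0 (fully open); "gripper_force": force on a finger pad.
Only numpy, scipy, OpenCV 4.12 (cv2) and the standard library are available. Lean on these libraries where they do the work, as an engineer would, in place of code of your own. Each camera call takes 0.05 s, during which the arm holds its last target. There are 200 camera calls.

## Working session

There is one attempt and no reset: what is moved stays moved. The work goes in short steps, Python scripts to look and compute and a shell command to move; the robot and the scene stay as the last step left them, time stands still between calls to the robot, and variables do not carry over. Pictures are saved under pics/ and viewed, at most 14 in all, crops included, and the job is handed in when it is done.

```bash
mkdir -p pics; cat > h.py <<'E'
import numpy as np,cv2
from station import telemetry,snapshot,manip
def snap(n,f=None):
    s=snapshot(n)
    if f: cv2.imwrite('pics/'+f,s['image'][:,:,::-1])
    return s
def cast(s,u,v,z):
    K=s['camera_matrix'];R=cv2.Rodrigues(np.array(s['rvec'],float))[0];t=np.array(s['tvec'],float).ravel()
    d=R.T@np.linalg.solve(K,[u,v,1.]);c=-R.T@t
    return c+d*(z-c[2])/d[2]
def cloud(s):
    K=s['camera_matrix'];R=cv2.Rodrigues(np.array(s['rvec'],float))[0];t=np.array(s['tvec'],float).ravel()
    v,u=np.mgrid[:480,:640];Z=s['depth']
    p=np.stack([(u-K[0,2])/K[0,0]*Z,(v-K[1,2])/K[1,1]*Z,Z],-1)
    return (p-t)@R
E
python3 - <<'E'
from h import *
import pickle
for n in('top','side'):
    s=snap(n,n+'0.png');pickle.dump(s,open(n+'0.pkl','wb'))
st=telemetry.sense();print({k:np.round(st[k],3) for k in('t','tcp_pos','tool_rot','finger_gap')},manip.grip_depth)
E
```

```text
{'t': np.float64(0.1), 'tcp_pos': array([0.237, 0.578, 0.23 ]), 'tool_rot': array([ 0.194,  0.981, -0.001, -0.   ]), 'finger_gap': np.float64(0.995)} 0.0187
```

View pics/top0.png

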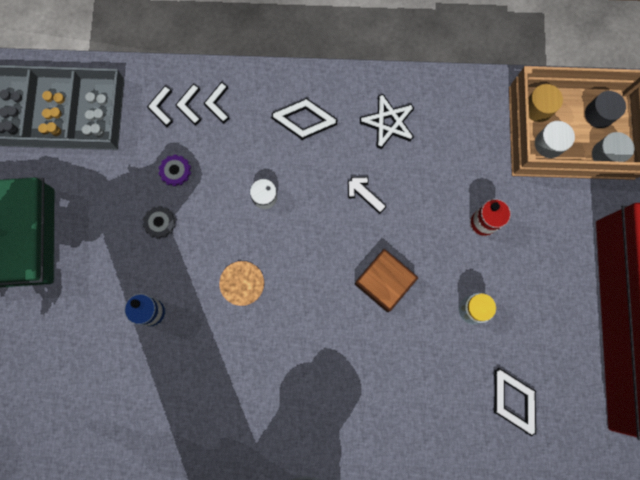

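View pics/side0.png

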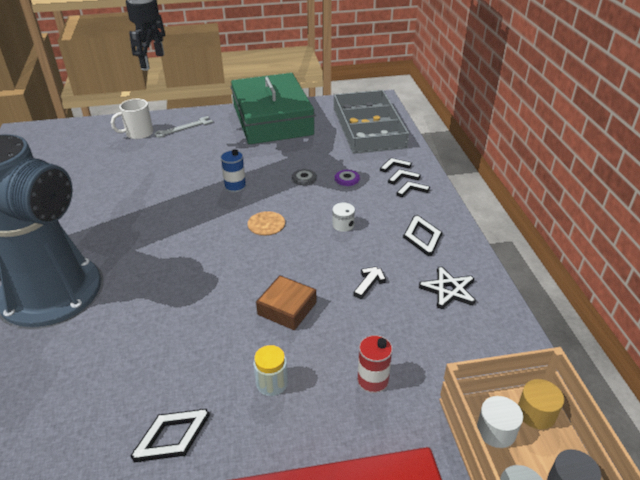

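The top view shows:
- **Sprocket candidates:** the grey-ringed wheel at (160,222) and the purple look-alike at (174,170). I choose the grey one.
- **Arrow candidates:** the arrow at (366,194), chevrons at (190,104), diamonds at (304,118) and (515,401), and a star at (388,120). I choose (366,194).
- **Tin candidates:** red at (494,212) and blue at (142,309). I choose the red one.
- **Other things:** piston (263,191), riser (386,279), mat (241,283), jar (481,307).

Next I'll measure positions and check one close crop.

```bash
cat > m.py <<'E'
from h import *
import pickle
s=pickle.load(open('top0.pkl','rb'));P=cloud(s)
hsv=cv2.cvtColor(s['image'],cv2.COLOR_RGB2HSV)
print('table z',np.median(P[230:300,290:330,2]))
W=dict(riser=(345,240,430,320,.03,.05),piston=(240,170,290,215,.035,.06),red=(465,190,520,245,.08,.097),blue=(118,285,170,335,.08,.097),jar=(460,270,505,330,.06,.08),sprocket=(140,200,182,245,.007,.02),purple=(155,150,195,190,.007,.02),arrow=(340,170,395,220,.007,.02),mat=(215,255,270,312,.002,.008))
for n,(a,b,c,d,z0,z1) in W.items():
    q=P[b:d,a:c];m=(q[...,2]>z0)&(q[...,2]<z1)
    v,u=np.nonzero(m)
    if len(u)<5: print(n,'none',q[...,2].max());continue
    (cu,cv),r=cv2.minEnclosingCircle(np.stack([u,v],1).astype(np.float32))
    h=np.median(q[m][:,2]);w=cast(s,cu+a,cv+b,h)
    rr=cv2.minAreaRect(q[m][:,:2].astype(np.float32)*1000)
    print(n,len(u),'h',round(h,4),'circ',w.round(4)[:2],'mean',q[m].mean(0).round(4)[:2],'rect',np.round(rr[0],1),np.round(rr[1],1),round(rr[2],1))
# white arrow mask
m=np.zeros((480,640),np.uint8);m[170:220,340:395]=((hsv[...,2]>190)&(hsv[...,1]<40))[170:220,340:395]
v,u=np.nonzero(m);w=np.array([cast(s,a,b,.012)[:2] for a,b in zip(u,v)])
c=w.mean(0);e=np.linalg.svd(w-c)[2][0];pr=(w-c)@e;
if abs(pr.max())>abs(pr.min()): pass
print('arrow mean',c,'axis',e,'deg',np.degrees(np.arctan2(e[1],e[0])),'ext',pr.min(),pr.max())
m=((hsv[...,0]<20)&(hsv[...,1]>90)).astype(np.uint8);m[:255]=0;m[312:]=0;m[:,:215]=0;m[:,270:]=0
v,u=np.nonzero(m);(cu,cv),r=cv2.minEnclosingCircle(np.stack([u,v],1).astype(np.float32));print('mat',cast(s,cu,cv,.004),cast(s,u.mean(),v.mean(),.004),r)
a=cv2.resize(s['image'][140:340,110:290],None,fx=2,fy=2);b=cv2.resize(s['image'][140:340,330:520],None,fx=2,fy=2)
cv2.imwrite('pics/crop0.png',np.hstack([a,b])[:,:,::-1])
E
python3 m.py
```

```text
table z -0.0015619519189612506
riser 2079 h 0.0389 circ [ 0.4868 -0.1437] mean [ 0.4868 -0.1434] rect [ 487.5 -143.9] [90.  90.8] 50.7
piston 530 h 0.0463 circ [0.6553 0.107 ] mean [0.6554 0.1065] rect [656.1 106.4] [50.5 50.8] 1.7
red 639 h 0.0884 circ [ 0.6146 -0.3464] mean [ 0.6146 -0.3468] rect [ 615.7 -347.2] [56.3 54.9] 89.1
blue 705 h 0.0884 circ [0.4132 0.3219] mean [0.4122 0.321 ] rect [413.3 322.4] [56.4 56.2] 64.6
jar 630 h 0.0724 circ [ 0.4356 -0.3181] mean [ 0.4355 -0.3197] rect [ 435.8 -320.9] [55.3 52.8] 84.5
sprocket 683 h 0.0105 circ [0.595 0.319] mean [0.5953 0.319 ] rect [595.5 319.6] [66.2 64.4] 74.7
purple 675 h 0.0107 circ [0.7061 0.2953] mean [0.7065 0.2952] rect [707.  296.1] [65.3 64.6] 4.4
arrow 534 h 0.0109 circ [ 0.6676 -0.1045] mean [ 0.6701 -0.0995] rect [662.6 -99.1] [93.3 55.1] 31.6
mat 946 h 0.0037 circ [0.4767 0.1426] mean [0.4767 0.1455] rect [477.3 143.1] [114.5 109.4] 2.4
arrow mean [ 0.67040454 -0.10138964] axis [-0.66375139 -0.74795327] deg -131.5866065173097 ext -0.037093334312906644 0.048314281426575637
mat [0.47712451 0.14411974 0.004     ] [0.47705851 0.14399504 0.004     ] 22.30498504638672
```

View pics/crop0.png

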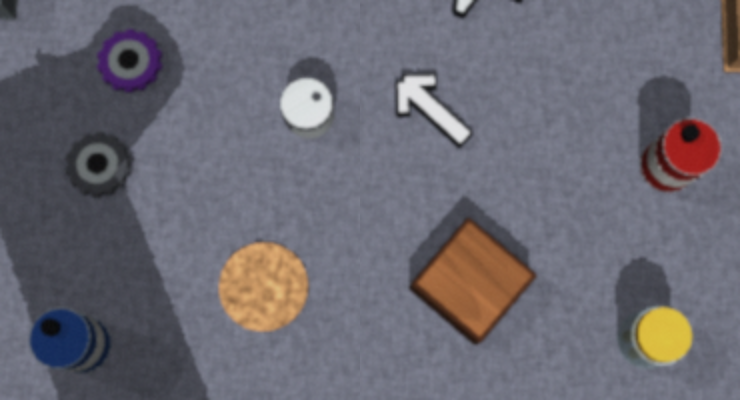

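```bash
cat > go.py <<'E'
# go.py x y z [yawdeg of tool y]: shift (tool axes after the turn) and turn in move units
from h import *
import sys
from scipy.spatial.transform import Rotation as Ro
s=telemetry.sense();R0=Ro.from_quat(s['tool_rot']);p=np.array(s['tcp_pos'])
y0=R0.as_matrix()[:,1];cur=np.degrees(np.arctan2(y0[1],y0[0]))
a=[float(v) for v in sys.argv[1:]]
ps=a[3] if len(a)>3 else cur
ps=cur+(ps-cur+90)%180-90
if len(a)>4: ps=a[3]
c,n=np.cos(np.radians(ps)),np.sin(np.radians(ps))
R1=np.column_stack([np.cross([c,n,0],[0,0,-1]),[c,n,0],[0,0,-1]])
tr=(R0.inv()*Ro.from_matrix(R1)).as_rotvec()/(np.pi/2)
d=R1.T@(np.array(a[:3])-p)/.04
print('t',round(s['t'],2),'tcp',p.round(4),'yaw',round(cur,1),'q6',round(s['q'][5],2),'gap',round(s['finger_gap'],3),'F',np.round(s['force'],1),'gf',round(float(np.max(s['gripper_force'])),1))
print('turn',tr.round(3),'shift',d.round(2),'world d',(np.array(a[:3])-p).round(4))
E
python3 go.py .595 .319 .10
```

```text
t 0.1 tcp [0.2371 0.5776 0.2305] yaw 67.7 q6 -0.18 gap 0.995 F [ 0.3  0.6 -0.1] gf 0.0
turn [-0.001 -0.    -0.   ] shift [-10.73  -2.58   3.26] world d [ 0.3579 -0.2586 -0.1305]
```

```bash
r='python3 -m crank'
python3 -m crank '-.71 -.17 0 0 0 0;-.71 -.17 0 0 0 0;-.71 -.17 0 0 0 0;-.71 -.17 0 0 0 0;-.71 -.17 0 0 0 0' 1 40
python3 -m crank '-.71 -.17 0 0 0 0;-.71 -.17 0 0 0 0;-.71 -.17 0 0 0 0;-.71 -.17 0 0 0 0;-.71 -.17 0 0 0 0'
python3 -m crank '-.71 -.17 .6 0 0 0;-.71 -.17 .6 0 0 0;-.71 -.17 .6 0 0 0;-.71 -.17 .6 0 0 0;-.71 -.17 .6 0 0 0'
python3 go.py .595 .319 .08 
python3 - <<'E'
from h import *
s=snap('wrist','w0.png')
R=cv2.Rodrigues(np.array(s['rvec'],float))[0];print(-R.T@np.ravel(s['tvec']))
E
```

```text
t: 0.6
tcp_pos: [0.3565, 0.4917, 0.2308]
tool_rot: [0.194, 0.981, -0.0, -0.0]
force: [-0.1, 0.2, -0.7]
finger_gap: 1.001
gripper_force: 0.0
t: 1.1
tcp_pos: [0.4749, 0.4063, 0.2308]
tool_rot: [0.194, 0.981, -0.0, -0.0]
force: [-0.3, 1.1, 0.1]
finger_gap: 0.999
gripper_force: 0.0
t: 1.6
tcp_pos: [0.5932, 0.321, 0.1098]
tool_rot: [0.194, 0.981, -0.0, -0.0]
force: [-0.8, -0.1, 0.0]
finger_gap: 1.0
gripper_force: 0.0
t 1.6 tcp [0.5932 0.321  0.1098] yaw 67.7 q6 -0.85 gap 1.0 F [-0.8 -0.1  0. ] gf 0.0
turn [-0.    -0.001 -0.   ] shift [-0.06 -0.03  0.75] world d [ 0.0018 -0.002  -0.0298]
[0.51729201 0.35157137 0.25179319]
```

View pics/w0.png

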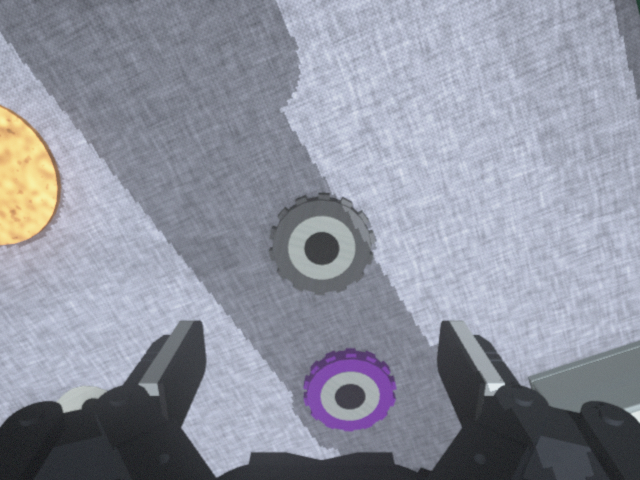

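The wrist view shows the grey sprocket at (322,247), centred between the fingers. The purple one is behind it at (350,397). I'll cross-check the position with this camera.

```bash
python3 - <<'E'
from h import *
s=snap('wrist');g=cv2.cvtColor(s['image'],cv2.COLOR_RGB2GRAY)
m=np.zeros_like(g);m[215:280,285:360]=(g[215:280,285:360]<75)
n,l,st,c=cv2.connectedComponentsWithStats(m);i=1+np.argmin(np.hypot(*(c[1:]-[322,247]).T));print(st[i],c[i],cast(s,*c[i],.012))
E
python3 -m crank '-.06 -.03 .75 0 0 0;0 0 .75 0 0 0;0 0 .6 0 0 0;0 0 .4 0 0 0;0 0 0 0 0 0'
python3 go.py .595 .319 .0
```

```text
[310 229  34  32 841] [326.53269917 244.4019025 ] [0.59623362 0.31894469 0.012     ]
t: 2.2
tcp_pos: [0.5922, 0.3197, 0.009]
tool_rot: [0.193, 0.981, -0.001, -0.002]
force: [-0.4, -0.8, 0.2]
finger_gap: 0.999
gripper_force: 0.0
t 2.2 tcp [0.5922 0.3197 0.009 ] yaw 67.7 q6 -0.85 gap 0.999 F [-0.4 -0.8  0.2] gf 0.0
turn [-0.002 -0.003 -0.   ] shift [-0.07  0.01  0.23] world d [ 0.0028 -0.0007 -0.009 ]
```

```bash
python3 -m crank '-.08 0 .1 0 0 0;0 0 .1 0 0 0;0 0 .1 0 0 0;0 0 0 0 0 0;0 0 0 0 0 0' 
python3 -m crank '0 0 0 0 0 0;0 0 0 0 0 0;0 0 0 0 0 0;0 0 0 0 0 0;0 0 0 0 0 0' .3 60
python3 go.py .595 .319 .0
```

```text
t: 2.7
tcp_pos: [0.5976, 0.3187, -0.0003]
tool_rot: [0.194, 0.981, 0.0, 0.0]
force: [0.3, -0.6, 0.7]
finger_gap: 0.996
gripper_force: 0.0
t: 3.2
tcp_pos: [0.598, 0.319, 0.0004]
tool_rot: [0.194, 0.981, 0.0, 0.001]
force: [-1.6, -0.2, 6.9]
finger_gap: 0.689
gripper_force: 64.1
t 3.2 tcp [5.98e-01 3.19e-01 4.00e-04] yaw 67.7 q6 -0.86 gap 0.689 F [-1.6 -0.2  6.9] gf 64.1
turn [ 0.001  0.001 -0.   ] shift [ 0.07 -0.03  0.01] world d [-0.003   0.     -0.0004]
```

```bash
python3 -m crank '0 0 -.3 0 0 0;0 0 -.8 0 0 0;0 0 -.8 0 0 0;0 0 -.8 0 0 0;0 0 0 0 0 0' - 70
python3 go.py .4888 -.1437 .11
```

```text
t: 3.7
tcp_pos: [0.6007, 0.3198, 0.1125]
tool_rot: [0.194, 0.981, 0.002, 0.004]
force: [1.0, -0.2, -1.7]
finger_gap: 0.686
gripper_force: 75.8
t 3.7 tcp [0.6007 0.3198 0.1125] yaw 67.7 q6 -0.86 gap 0.686 F [ 1.  -0.2 -1.7] gf 75.8
turn [ 0.004  0.005 -0.   ] shift [ -1.81 -11.78   0.06] world d [-0.1119 -0.4635 -0.0025]
```

```bash
python3 -m crank '-.12 -.78 0 0 0 0;-.12 -.78 0 0 0 0;-.12 -.78 0 0 0 0;-.12 -.78 0 0 0 0;-.12 -.78 0 0 0 0'
python3 -m crank '-.12 -.78 0 0 0 0;-.12 -.78 0 0 0 0;-.12 -.78 0 0 0 0;-.12 -.78 0 0 0 0;-.12 -.78 0 0 0 0'
python3 -m crank '-.12 -.78 0 0 0 0;-.12 -.78 0 0 0 0;-.12 -.78 0 0 0 0;-.12 -.78 0 0 0 0;-.12 -.78 0 0 0 0' | head -2
python3 go.py .4888 -.1437 .043
python3 - <<'E'
from h import *
s=snap('wrist','w1.png');s=snap('top');P=cloud(s)
E
```

```text
t: 4.2
tcp_pos: [0.5588, 0.164, 0.106]
tool_rot: [0.194, 0.981, -0.0, -0.001]
force: [0.7, -1.0, -1.6]
finger_gap: 0.686
gripper_force: 75.8
t: 4.7
tcp_pos: [0.5219, 0.0108, 0.1063]
tool_rot: [0.194, 0.981, -0.0, -0.001]
force: [0.2, 0.9, -2.1]
finger_gap: 0.69
gripper_force: 75.8
t: 5.2
tcp_pos: [0.4849, -0.1424, 0.1063]
t 5.2 tcp [ 0.4849 -0.1424  0.1063] yaw 67.7 q6 -1.69 gap 0.686 F [ 0.7  0.3 -2.8] gf 75.8
turn [ 0.    -0.001  0.   ] shift [-0.1   0.01  1.58] world d [ 0.0039 -0.0013 -0.0633]
```

View pics/w1.png

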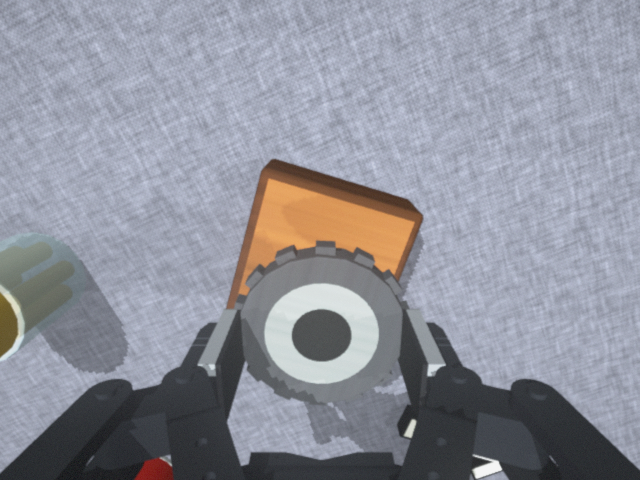

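The wrist view shows the sprocket held flat at (322,333), with the riser below it. Lowering it now.

```bash
python3 -m crank '-.1 0 .5 0 0 0;0 0 .5 0 0 0;0 0 .35 0 0 0;0 0 .15 0 0 0;0 0 0 0 0 0'
python3 go.py .4888 -.1437 .0405
```

```text
t: 5.8
tcp_pos: [0.489, -0.1422, 0.0461]
tool_rot: [0.193, 0.981, 0.001, -0.001]
force: [-0.9, -0.6, -2.3]
finger_gap: 0.683
gripper_force: 75.9
t 5.8 tcp [ 0.489  -0.1422  0.0461] yaw 67.7 q6 -1.68 gap 0.683 F [-0.9 -0.6 -2.3] gf 75.9
turn [ 0.    -0.002  0.   ] shift [-0.01 -0.04  0.14] world d [-0.0002 -0.0015 -0.0056]
```

```bash
python3 -m crank '0 -.04 .1 0 0 0;0 0 .03 0 0 0;0 0 0 0 0 0;0 0 0 0 0 0;0 0 0 0 0 0'
python3 -m crank '0 0 0 0 0 0;0 0 0 0 0 0;0 0 0 0 0 0;0 0 0 0 0 0;0 0 0 0 0 0' .8
python3 -m crank '0 0 -.3 0 0 0;0 0 -.7 0 0 0;0 0 -.9 0 0 0;0 0 -.9 0 0 0;0 0 -.9 0 0 0' 1
python3 - <<'E'
from h import *
s=snap('wrist');g=cv2.cvtColor(s['image'],cv2.COLOR_RGB2GRAY)
cv2.imwrite('pics/w2.png',s['image'][:,:,::-1]); P=cloud(s)
m=((P[...,2]>.046)&(P[...,2]<.06)&(abs(P[...,0]-.487)<.06)&(abs(P[...,1]+.144)<.06)).astype(np.uint8)
v,u=np.nonzero(m);print(len(u),P[m>0].mean(0))
(cu,cv),r=cv2.minEnclosingCircle(np.stack([u,v],1).astype(np.float32));print(cast(s,cu,cv,.052))
m=(P[...,2]>.034)&(P[...,2]<.045)&(abs(P[...,0]-.487)<.09)&(abs(P[...,1]+.144)<.09)
print('riser',cv2.minAreaRect(P[m][:,:2].astype(np.float32)*1000))
E
python3 go.py .6553 .107 .1 98
```

```text
t: 6.3
tcp_pos: [0.4895, -0.1447, 0.0425]
tool_rot: [0.194, 0.981, -0.0, 0.0]
force: [-0.0, -0.1, -1.8]
finger_gap: 0.684
gripper_force: 75.9
t: 6.8
tcp_pos: [0.4894, -0.1447, 0.0422]
tool_rot: [0.194, 0.981, -0.0, 0.0]
force: [0.9, 0.4, -0.1]
finger_gap: 0.898
gripper_force: 0.0
t: 7.3
tcp_pos: [0.489, -0.1444, 0.1923]
tool_rot: [0.194, 0.981, -0.0, 0.0]
force: [-0.5, 0.1, 0.4]
finger_gap: 1.0
gripper_force: 0.0
6024 [ 0.48694855 -0.14422461  0.05141919]
[ 0.48648893 -0.14408417  0.052     ]
riser ((488.6660461425781, -144.97242736816406), (90.18321228027344, 90.25850677490234), 50.7093391418457)
t 7.35 tcp [ 0.4924 -0.146   0.1978] yaw 67.7 q6 -1.69 gap 0.997 F [-0.  -0.4  4.3] gf 0.0
turn [-0.003  0.007 -0.337] shift [-4.91  5.7   2.45] world d [ 0.1629  0.253  -0.0978]
```

View pics/w2.png

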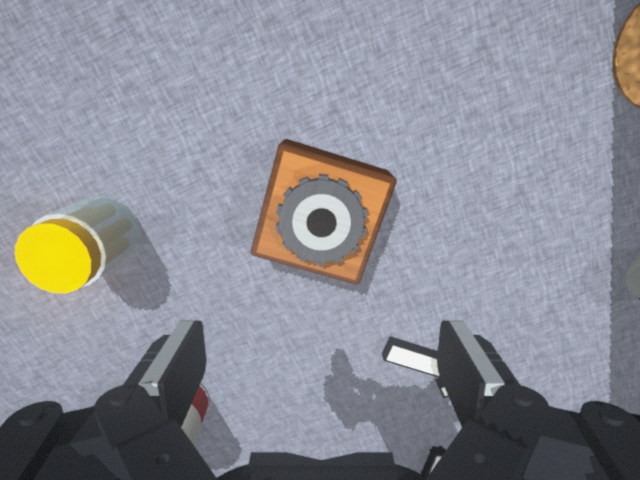

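The sprocket lies flat on the riser at image (321,222), about 2 mm off centre. Piston next.

```bash
python3 -m crank '-.145 .74 0 0 0 0;-.145 .74 0 0 0 0;-.145 .74 0 0 0 0;-.145 .74 0 0 0 0;-.145 .74 0 0 0 0'
python3 -m crank '-.145 .74 .4 0 0 0;-.145 .74 .4 0 0 0;-.145 .74 .4 0 0 0;-.145 .74 .4 0 0 0;-.145 .74 .4 0 0 0'
python3 -m crank '0 0 0 0 0 0;0 0 0 0 0 0;0 0 0 0 0 0;0 0 0 0 0 0;0 0 0 0 0 0'
python3 go.py .6553 .107 .005
python3 - <<'E'
from h import *
s=snap('wrist');P=cloud(s)
m=((P[...,2]>.043)&(P[...,2]<.053)&(abs(P[...,0]-.655)<.04)&(abs(P[...,1]-.107)<.04))
v,u=np.nonzero(m);print(len(u),P[m].mean(0),cv2.minAreaRect(P[m][:,:2].astype(np.float32)*1000))
(cu,cv),r=cv2.minEnclosingCircle(np.stack([u,v],1).astype(np.float32));print(cu,cv,r,cast(s,cu,cv,.048))
E
```

```text
t: 7.85
tcp_pos: [0.5727, -0.0176, 0.1908]
tool_rot: [0.194, 0.981, -0.0, 0.0]
force: [-0.4, -0.2, 0.7]
finger_gap: 0.998
gripper_force: 0.0
t: 8.35
tcp_pos: [0.6559, 0.1083, 0.1101]
tool_rot: [0.194, 0.981, -0.0, 0.0]
force: [0.7, 0.1, 0.7]
finger_gap: 0.999
gripper_force: 0.0
t: 8.85
tcp_pos: [0.6555, 0.1062, 0.1111]
tool_rot: [0.194, 0.981, 0.0, 0.001]
force: [-0.2, 0.4, -0.3]
finger_gap: 0.998
gripper_force: 0.0
t 8.85 tcp [0.6555 0.1062 0.1111] yaw 67.6 q6 -1.19 gap 0.998 F [-0.2  0.4 -0.3] gf 0.0
turn [ 0.     0.001 -0.   ] shift [0.01 0.02 2.65] world d [-0.0002  0.0008 -0.1061]
6592 [0.6562269  0.10661186 0.04738587] ((657.28857421875, 106.11384582519531), (50.92550277709961, 51.41832733154297), 35.21100997924805)
323.9926452636719 263.7322998046875 47.2007942199707 [0.65612779 0.10677621 0.048     ]
```

```bash
python3 -m crank '0 0 .7 0 0 0;0 0 .7 0 0 0;0 0 .7 0 0 0;0 0 .4 0 0 0;0 0 .1 0 0 0'
python3 -m crank '0 0 0 0 0 0;0 0 0 0 0 0;0 0 0 0 0 0;0 0 0 0 0 0;0 0 0 0 0 0' 0 50
python3 go.py .656 .1067 .1
python3 -m crank '0 0 0 0 0 0;0 0 -.7 0 0 0;0 0 -.9 0 0 0;0 0 -.9 0 0 0;0 0 -.9 0 0 0'
python3 -m crank '0 0 0 0 0 0;0 0 0 0 0 0;0 0 0 0 0 0;0 0 0 0 0 0;0 0 0 0 0 0'
python3 go.py .487 -.1442 .140
```

```text
t: 9.4
tcp_pos: [0.654, 0.1068, 0.0042]
tool_rot: [0.194, 0.981, -0.0, -0.002]
force: [-0.2, -0.3, -0.6]
finger_gap: 0.999
gripper_force: 0.0
t: 9.9
tcp_pos: [0.6569, 0.1071, 0.0079]
tool_rot: [0.194, 0.981, 0.0, 0.002]
force: [-0.2, -0.8, 7.1]
finger_gap: 0.597
gripper_force: 52.3
t 9.9 tcp [0.6569 0.1071 0.0079] yaw 67.7 q6 -1.19 gap 0.597 F [-0.2 -0.8  7.1] gf 52.3
turn [ 0.001  0.002 -0.   ] shift [ 0.02 -0.02 -2.3 ] world d [-0.0009 -0.0004  0.0921]
t: 10.4
tcp_pos: [0.6546, 0.1072, 0.1429]
tool_rot: [0.194, 0.981, -0.0, -0.001]
force: [-0.2, 0.4, -1.9]
finger_gap: 0.592
gripper_force: 52.6
t: 10.9
tcp_pos: [0.6545, 0.1071, 0.1403]
tool_rot: [0.194, 0.981, -0.0, -0.002]
force: [0.3, 0.1, -1.0]
finger_gap: 0.599
gripper_force: 52.6
t 10.9 tcp [0.6545 0.1071 0.1403] yaw 67.7 q6 -1.19 gap 0.599 F [ 0.3  0.1 -1. ] gf 52.6
turn [-0.001 -0.002 -0.   ] shift [ 1.48 -7.4   0.01] world d [-0.1675 -0.2513 -0.0003]
```

```bash
python3 -m crank '.148 -.74 0 0 0 0;.148 -.74 0 0 0 0;.148 -.74 0 0 0 0;.148 -.74 0 0 0 0;.148 -.74 0 0 0 0'|head -2
python3 -m crank '.148 -.74 0 0 0 0;.148 -.74 0 0 0 0;.148 -.74 0 0 0 0;.148 -.74 0 0 0 0;.148 -.74 0 0 0 0'|head -2
python3 -m crank '0 0 .5 0 0 0;0 0 .5 0 0 0;0 0 .4 0 0 0;0 0 .3 0 0 0;0 0 0 0 0 0'
python3 go.py .487 -.1442 .059
python3 - <<'E'
from h import *
s=snap('wrist','w3.png')
E
```

```text
t: 11.4
tcp_pos: [0.5709, -0.0193, 0.1414]
t: 11.9
tcp_pos: [0.4874, -0.145, 0.1416]
t: 12.4
tcp_pos: [0.4872, -0.1437, 0.0724]
tool_rot: [0.194, 0.981, 0.001, -0.002]
force: [-0.2, 0.3, -1.2]
finger_gap: 0.597
gripper_force: 52.8
t 12.4 tcp [ 0.4872 -0.1437  0.0724] yaw 67.7 q6 -1.69 gap 0.597 F [-0.2  0.3 -1.2] gf 52.8
turn [ 0.    -0.002  0.   ] shift [-0.   -0.01  0.33] world d [-0.0002 -0.0005 -0.0134]
```

View pics/w3.png

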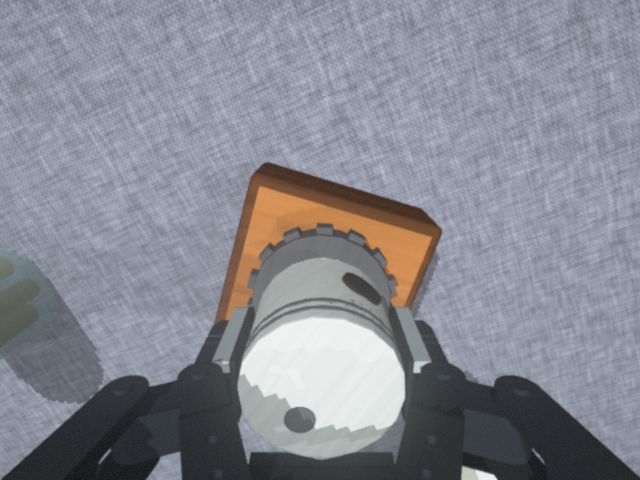

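The piston is held upright over the sprocket, crown at (320,385) and centred side to side. Lowering it now.

```bash
python3 -m crank '0 0 .2 0 0 0;0 0 .1 0 0 0;0 0 .05 0 0 0;0 0 0 0 0 0;0 0 0 0 0 0'
python3 go.py .487 -.1442 .058
```

```text
t: 12.95
tcp_pos: [0.4884, -0.1442, 0.0603]
tool_rot: [0.194, 0.981, -0.0, 0.0]
force: [-0.7, 0.3, -1.2]
finger_gap: 0.596
gripper_force: 52.9
t 12.95 tcp [ 0.4884 -0.1442  0.0603] yaw 67.7 q6 -1.69 gap 0.596 F [-0.7  0.3 -1.2] gf 52.9
turn [-0.  0.  0.] shift [ 0.03 -0.01  0.06] world d [-0.0014 -0.     -0.0023]
```

```bash
python3 -m crank '0 0 .04 0 0 0;0 0 .03 0 0 0;0 0 .03 0 0 0;0 0 0 0 0 0;0 0 0 0 0 0'
```

```text
t: 13.45
tcp_pos: [0.4885, -0.1443, 0.0598]
tool_rot: [0.194, 0.981, -0.0, 0.001]
force: [-5.4, 1.8, 27.6]
finger_gap: 0.6
gripper_force: 55.6
```

```bash
python3 -m crank '0 0 -.04 0 0 0;0 0 -.02 0 0 0;0 0 0 0 0 0;0 0 0 0 0 0;0 0 0 0 0 0' 
python3 -m crank '0 0 0 0 0 0;0 0 0 0 0 0;0 0 0 0 0 0;0 0 0 0 0 0;0 0 0 0 0 0' .7
python3 -m crank '0 0 -.4 0 0 0;0 0 -.8 0 0 0;0 0 -.9 0 0 0;0 0 -.9 0 0 0;0 0 -.9 0 0 0' 1
python3 -m crank '0 0 0 0 0 0;0 0 0 0 0 0;0 0 0 0 0 0;0 0 0 0 0 0;0 0 0 0 0 0' | head -1
python3 - <<'E'
from h import *
s=snap('wrist','w4.png');P=cloud(s)
m=((P[...,2]>.09)&(P[...,2]<.11)&(abs(P[...,0]-.487)<.05)&(abs(P[...,1]+.144)<.05))
v,u=np.nonzero(m);print(len(u),P[m].mean(0));(cu,cv),r=cv2.minEnclosingCircle(np.stack([u,v],1).astype(np.float32));print(cu,cv,cast(s,cu,cv,.1))
A=np.c_[P[m][:,:2],np.ones(len(u))];print('tilt',np.linalg.lstsq(A,P[m][:,2],rcond=None)[0][:2])
E
python3 go.py .6146 -.3464 .15
```

```text
t: 13.95
tcp_pos: [0.4884, -0.1443, 0.0598]
tool_rot: [0.194, 0.981, -0.0, 0.001]
force: [-2.1, 1.1, 12.3]
finger_gap: 0.597
gripper_force: 53.4
t: 14.45
tcp_pos: [0.4882, -0.1442, 0.0583]
tool_rot: [0.194, 0.981, 0.0, -0.0]
force: [0.5, -0.9, 0.3]
finger_gap: 0.854
gripper_force: 0.0
t: 14.95
tcp_pos: [0.4878, -0.1439, 0.2157]
tool_rot: [0.194, 0.981, 0.0, -0.0]
force: [0.3, -1.2, 0.4]
finger_gap: 0.999
gripper_force: 0.0
t: 15.45
4679 [ 0.48785875 -0.14466007  0.0992167 ]
321.1774597167969 235.56954956054688 [ 0.48741433 -0.14454516  0.1       ]
tilt [ 0.02344154 -0.01026979]
t 15.5 tcp [ 0.4877 -0.1439  0.2134] yaw 67.7 q6 -1.69 gap 0.999 F [-0.7 -0.2  0.4] gf 0.0
turn [ 0.    -0.002  0.   ] shift [-4.86 -3.48  1.58] world d [ 0.1269 -0.2025 -0.0634]
```

View pics/w4.png

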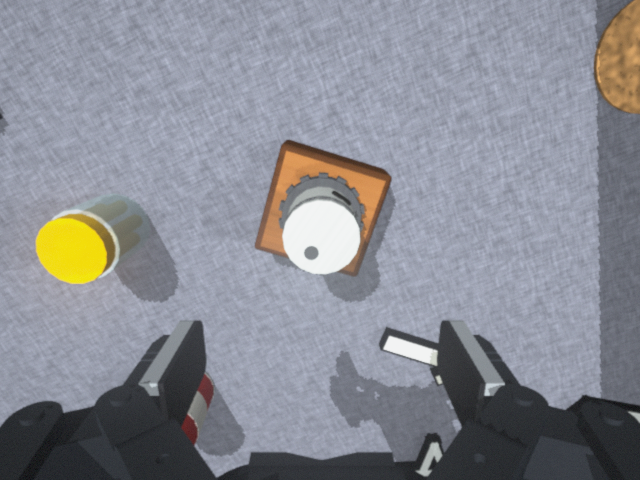

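The piston stands upright on the sprocket, crown at (321,236), within about 1 mm of the middle. Red tin next.

```bash
python3 -m crank '-.6 -.43 0 0 0 0;-.6 -.43 0 0 0 0;-.6 -.43 0 0 0 0;-.6 -.43 0 0 0 0;-.6 -.43 0 0 0 0'|head -2
python3 -m crank '-.6 -.43 .3 0 0 0;-.6 -.43 .3 0 0 0;-.6 -.43 .3 0 0 0;-.06 -.04 .3 0 0 0;0 0 .3 0 0 0'|head -2
python3 -m crank '0 0 0 0 0 0;0 0 0 0 0 0;0 0 0 0 0 0;0 0 0 0 0 0;0 0 0 0 0 0'|head -2
python3 - <<'E'
from h import *
s=snap('wrist','w5.png');P=cloud(s)
m=((P[...,2]>.083)&(P[...,2]<.096)&(abs(P[...,0]-.6146)<.04)&(abs(P[...,1]+.3464)<.04))
v,u=np.nonzero(m);print(len(u),P[m].mean(0));(cu,cv),r=cv2.minEnclosingCircle(np.stack([u,v],1).astype(np.float32));print(cu,cv,cast(s,cu,cv,.09))
E
python3 go.py .6146 -.3464 .037
```

```text
t: 16.0
tcp_pos: [0.5669, -0.2702, 0.2136]
t: 16.5
tcp_pos: [0.6147, -0.3471, 0.1526]
t: 17.0
tcp_pos: [0.6154, -0.3467, 0.1555]
7131 [ 0.61430715 -0.34834516  0.08940397]
320.1764831542969 263.5 [ 0.61607601 -0.34834631  0.09      ]
t 17.05 tcp [ 0.6154 -0.3467  0.1554] yaw 67.7 q6 -1.85 gap 1.003 F [0.7 0.2 0.9] gf 0.0
turn [-0.     0.001  0.   ] shift [0.02 0.   2.96] world d [-0.0008  0.0003 -0.1184]
```

View pics/w5.png

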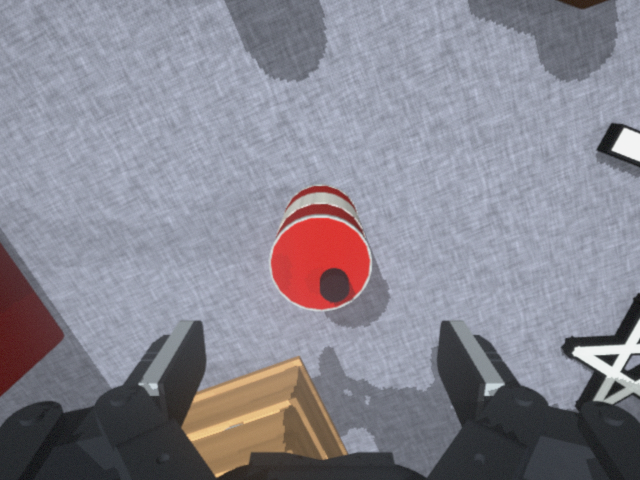

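```bash
python3 - <<'E'
from h import *
s=snap('wrist');P=cloud(s);st=telemetry.sense()
from scipy.spatial.transform import Rotation as Ro
L=Ro.from_quat(st['tool_rot']).inv().apply((P-st['tcp_pos']).reshape(-1,3)).reshape(P.shape)
m=(P[...,2]>.02)&(P[...,2]<.15);m[:345]=0;m[:,:205]=0;m[:,345:]=0
h=s['image'].astype(int);m&=(h[...,0]-h[...,2]>40)
print(P[m][:,2].max(),'tool x max',L[m][:,0].max(),'at y',L[m][np.argmax(L[m][:,0])],'pct',np.percentile(L[m][:,0],[1,99]))
E
```

```text
0.101286732294435 tool x max -0.12029386411464665 at y [-0.12029386 -0.01913373  0.08134201] pct [-0.18098079 -0.12186523]
```

The wrist view shows the red tin's top at (320,263). The crate corner at (300,357) is 120 mm from the tool axis, so it is clear.

```bash
python3 -m crank '0 -.03 .7 0 0 0;0 0 .7 0 0 0;0 0 .7 0 0 0;0 0 .6 0 0 0;0 0 .2 0 0 0'|head -2
python3 -m crank '0 0 0 0 0 0;0 0 0 0 0 0;0 0 0 0 0 0;0 0 0 0 0 0;0 0 0 0 0 0' 0.1 60
python3 go.py .615 -.348 .037
python3 -m crank '0 0 -.1 0 0 0;0 0 -.7 0 0 0;0 0 -.9 0 0 0;0 0 -.9 0 0 0;0 0 -.9 0 0 0'|head -2
python3 -m crank '0 0 -.6 0 0 0;0 0 -.4 0 0 0;0 0 0 0 0 0;0 0 0 0 0 0;0 0 0 0 0 0'
python3 go.py .477 .144 .21

```

```text
t: 17.6
tcp_pos: [0.613, -0.3467, 0.0356]
t: 18.1
tcp_pos: [0.6157, -0.3487, 0.0403]
tool_rot: [0.194, 0.981, -0.001, 0.001]
force: [-0.5, 0.2, 4.9]
finger_gap: 0.642
gripper_force: 63.6
t 18.1 tcp [ 0.6157 -0.3487  0.0403] yaw 67.7 q6 -1.85 gap 0.642 F [-0.5  0.2  4.9] gf 63.6
turn [-0.001  0.002  0.   ] shift [0.02 0.01 0.08] world d [-0.0007  0.0007 -0.0033]
t: 18.6
tcp_pos: [0.6138, -0.3473, 0.179]
t: 19.1
tcp_pos: [0.6135, -0.347, 0.2163]
tool_rot: [0.194, 0.981, 0.001, -0.002]
force: [-0.3, 0.4, -3.7]
finger_gap: 0.645
gripper_force: 64.1
t 19.1 tcp [ 0.6135 -0.347   0.2163] yaw 67.7 q6 -1.85 gap 0.645 F [-0.3  0.4 -3.7] gf 64.1
turn [ 0.001 -0.003  0.   ] shift [ 7.82 10.06  0.16] world d [-0.1365  0.491  -0.0063]
```

```bash
python3 -m crank '.52 .67 0 0 0 0;.52 .67 0 0 0 0;.52 .67 0 0 0 0;.52 .67 0 0 0 0;.52 .67 0 0 0 0'|head -2
python3 -m crank '.52 .67 0 0 0 0;.52 .67 0 0 0 0;.52 .67 0 0 0 0;.52 .67 0 0 0 0;.52 .67 0 0 0 0'|head -2
python3 -m crank '.52 .67 0 0 0 0;.52 .67 0 0 0 0;.52 .67 0 0 0 0;.52 .67 0 0 0 0;.52 .67 0 0 0 0'|head -2
python3 -m crank '0 0 .7 0 0 0;0 0 .8 0 0 0;0 0 .8 0 0 0;0 0 .6 0 0 0;0 0 .4 0 0 0'
python3 go.py .477 .144 .043
python3 - <<'E'
from h import *
s=snap('wrist','w6.png')
E
```

```text
t: 19.6
tcp_pos: [0.568, -0.1828, 0.2168]
t: 20.1
tcp_pos: [0.5228, -0.0195, 0.2172]
t: 20.6
tcp_pos: [0.4775, 0.1437, 0.2174]
t: 21.1
tcp_pos: [0.477, 0.1424, 0.0837]
tool_rot: [0.194, 0.981, -0.001, -0.002]
force: [-0.6, -0.2, -1.4]
finger_gap: 0.642
gripper_force: 64.3
t 21.1 tcp [0.477  0.1424 0.0837] yaw 67.7 q6 -1.12 gap 0.642 F [-0.6 -0.2 -1.4] gf 64.3
turn [-0.001 -0.003 -0.   ] shift [0.02 0.04 1.02] world d [-0.      0.0016 -0.0407]
```

View pics/w6.png

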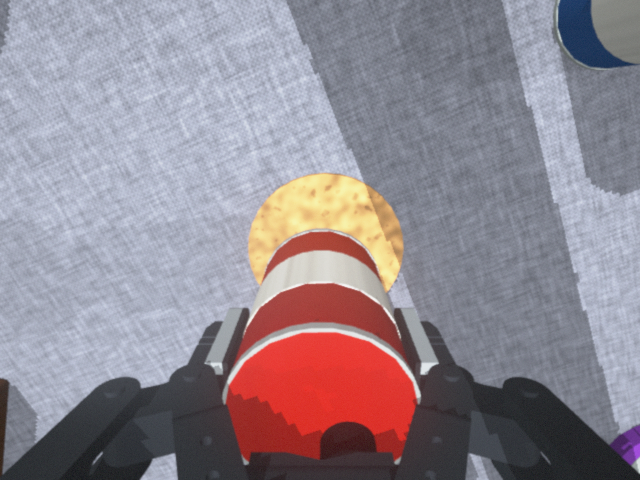

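The tin is held upright over the cork mat, whose centre is at about (326,245). Lowering it now.

```bash
python3 -m crank '0 .04 .4 0 0 0;0 0 .3 0 0 0;0 0 .15 0 0 0;0 0 0 0 0 0;0 0 0 0 0 0'
python3 -m crank '0 0 .03 0 0 0;0 0 .03 0 0 0;0 0 0 0 0 0;0 0 0 0 0 0;0 0 0 0 0 0'
```

```text
t: 21.65
tcp_pos: [0.4796, 0.144, 0.0527]
tool_rot: [0.194, 0.981, 0.0, 0.0]
force: [-0.7, 0.1, -2.8]
finger_gap: 0.645
gripper_force: 64.3
t: 22.15
tcp_pos: [0.4795, 0.144, 0.0503]
tool_rot: [0.194, 0.981, 0.0, 0.0]
force: [0.4, 0.1, -2.4]
finger_gap: 0.642
gripper_force: 64.3
```

```bash
python3 -m crank '0 0 .06 0 0 0;0 0 .05 0 0 0;0 0 .02 0 0 0;0 0 0 0 0 0;0 0 0 0 0 0'
python3 -m crank '0 0 .02 0 0 0;0 0 .01 0 0 0;0 0 0 0 0 0;0 0 0 0 0 0;0 0 0 0 0 0'
```

```text
t: 22.65
tcp_pos: [0.4794, 0.144, 0.0448]
tool_rot: [0.194, 0.981, -0.0, -0.0]
force: [0.0, 0.1, -1.1]
finger_gap: 0.641
gripper_force: 64.3
t: 23.15
tcp_pos: [0.4795, 0.144, 0.0442]
tool_rot: [0.194, 0.981, 0.0, 0.0]
force: [-0.6, 0.5, 6.5]
finger_gap: 0.642
gripper_force: 64.7
```

```bash
python3 -m crank '0 0 0 0 0 0;0 0 0 0 0 0;0 0 0 0 0 0;0 0 0 0 0 0;0 0 0 0 0 0' 1|head -2
python3 -m crank '0 0 -.4 0 0 0;0 0 -.9 0 0 0;0 0 -.9 0 0 0;0 0 -.9 0 0 0;0 0 -.9 0 0 0'|head -2
python3 -m crank '0 0 -.2 0 0 0;0 0 0 0 0 0;0 0 0 0 0 0;0 0 0 0 0 0;0 0 0 0 0 0' |head -2
python3 - <<'E'
from h import *
s=snap('wrist');P=cloud(s)
m=((P[...,2]>.085)&(P[...,2]<.1)&(abs(P[...,0]-.478)<.045)&(abs(P[...,1]-.144)<.045))
v,u=np.nonzero(m);print(len(u),P[m].mean(0));(cu,cv),r=cv2.minEnclosingCircle(np.stack([u,v],1).astype(np.float32));print(cu,cv,cast(s,cu,cv,.094))
E
python3 -m crank '0 0 0 0 0 -.078;0 0 0 0 0 -.078;0 0 0 0 0 -.078;0 0 0 0 0 -.078;0 0 0 0 0 -.078' |head -2
python3 -m crank '0 0 0 0 0 -.078;0 0 0 0 0 -.078;0 0 0 0 0 -.078;0 0 0 0 0 -.078;0 0 0 0 0 -.078' |head -2
python3 go.py .661 -.112 .12 138.2
```

```text
t: 23.65
tcp_pos: [0.4795, 0.144, 0.0436]
t: 24.15
tcp_pos: [0.479, 0.1439, 0.205]
t: 24.65
tcp_pos: [0.4785, 0.1439, 0.2102]
4968 [0.4783373  0.14319976 0.09338609]
322.7518615722656 235.91566467285156 [0.47978596 0.14347108 0.094     ]
t: 25.2
tcp_pos: [0.4791, 0.1439, 0.2109]
t: 25.7
tcp_pos: [0.4791, 0.1439, 0.2109]
t 25.7 tcp [0.4791 0.1439 0.2109] yaw 138.2 q6 -2.34 gap 1.002 F [-0.8  0.1 -0.1] gf 0.0
turn [ 0.001 -0.001 -0.001] shift [ 1.74 -7.65  2.27] world d [ 0.1819 -0.2559 -0.0909]
```

```bash
python3 -m crank '.174 -.765 0 0 0 0;.174 -.765 0 0 0 0;.174 -.765 0 0 0 0;.174 -.765 0 0 0 0;.174 -.765 0 0 0 0' |head -2
python3 -m crank '.174 -.765 .2 0 0 0;.174 -.765 .2 0 0 0;.174 -.765 .2 0 0 0;.174 -.765 .2 0 0 0;.174 -.765 .2 0 0 0' |head -2
python3 -m crank '0 0 0 0 0 0;0 0 0 0 0 0;0 0 0 0 0 0;0 0 0 0 0 0;0 0 0 0 0 0' |head -2
cat > arrow.py <<'E'
from h import *
import sys
# arrow.py camera u0 u1 v0 v1: white face -> outline -> long axis
def find(s,box,z):
    a,b,c,d=box
    h=cv2.cvtColor(s['image'],cv2.COLOR_RGB2HSV);m=np.zeros((480,640),np.uint8)
    m[c:d,a:b]=((h[...,2]>215)&(h[...,1]<30))[c:d,a:b]
    n,l,st,ce=cv2.connectedComponentsWithStats(m);i=1+np.argmax(st[1:,4])
    cn=max(cv2.findContours((l==i).astype(np.uint8),cv2.RETR_EXTERNAL,cv2.CHAIN_APPROX_NONE)[0],key=cv2.contourArea)[:,0]
    w=np.array([cast(s,u,v,z)[:2] for u,v in cn]);v,u=np.nonzero(l==i)
    a=np.array([cast(s,x,y,z)[:2] for x,y in zip(u[::7],v[::7])])
    (cx,cy),r=cv2.minEnclosingCircle((w*1000).astype(np.float32))
    c0=np.array([cx,cy])/1000;d=a.mean(0)-c0   # massive end = head
    e=np.linalg.svd(a-a.mean(0))[2][0];e=e*np.sign(e@d)
    return c0,r,np.degrees(np.arctan2(e[1],e[0])),a.mean(0)
if __name__=='__main__':
    s=snap(sys.argv[1],sys.argv[6] if len(sys.argv)>6 else None)
    print(find(s,[int(v) for v in sys.argv[2:6]],.012))
E
python3 arrow.py wrist 205 440 100 400 w7.png; python3 go.py .661 -.112 .02 138.2
```

```text
t: 26.2
tcp_pos: [0.5698, 0.0145, 0.2108]
t: 26.7
tcp_pos: [0.6599, -0.1139, 0.1701]
t: 27.2
tcp_pos: [0.6594, -0.1119, 0.1721]
(array([ 0.66731958, -0.10514491]), 44.95429611206055, np.float64(48.27349391459119), array([ 0.6701932 , -0.10177376]))
t 27.25 tcp [ 0.6595 -0.1121  0.1722] yaw 137.9 q6 -2.74 gap 1.001 F [-0.  -0.5  1. ] gf 0.0
turn [-0.     0.    -0.003] shift [-0.03 -0.03  3.81] world d [ 1.500e-03  1.000e-04 -1.522e-01]
```

View pics/w7.png

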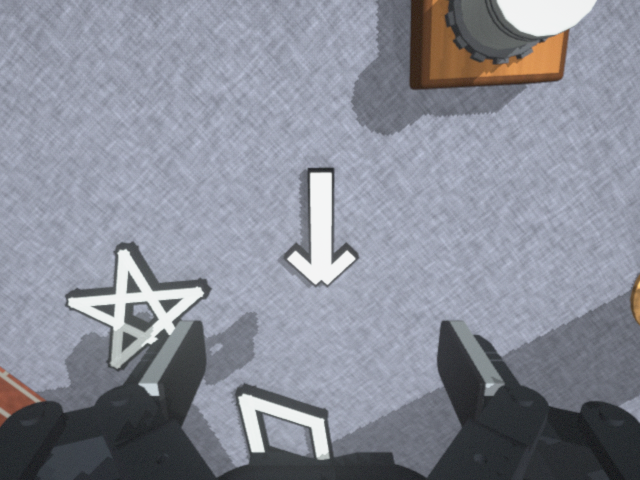

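The arrow is centred between the fingers, tail at (320,172) and tip at (320,284), and lined up with the tool. Descending to its shaft.

```bash
python3 -m crank '0 0 .8 0 0 0;0 0 .8 0 0 0;0 0 .8 0 0 0;0 0 .8 0 0 0;0 0 .4 0 0 0' 0.2 40|head -2
python3 -m crank '0 0 .3 0 0 0;0 0 .15 0 0 0;0 0 0 0 0 0;0 0 0 0 0 0;0 0 0 0 0 0'
python3 go.py .661 -.112 .005
```

```text
t: 27.75
tcp_pos: [0.6579, -0.1119, 0.0251]
t: 28.25
tcp_pos: [0.6607, -0.1132, 0.0111]
tool_rot: [-0.406, 0.914, -0.001, 0.001]
force: [-0.9, -0.3, 0.1]
finger_gap: 0.6
gripper_force: 0.0
t 28.25 tcp [ 0.6607 -0.1132  0.0111] yaw 137.9 q6 -2.74 gap 0.6 F [-0.9 -0.3  0.1] gf 0.0
turn [-0.002  0.001  0.   ] shift [-0.03  0.01  0.15] world d [ 0.0003  0.0012 -0.0061]
```

```bash
python3 -m crank '-.02 0 .1 0 0 0;0 0 .07 0 0 0;0 0 0 0 0 0;0 0 0 0 0 0;0 0 0 0 0 0' 
python3 -m crank '0 0 0 0 0 0;0 0 0 0 0 0;0 0 0 0 0 0;0 0 0 0 0 0;0 0 0 0 0 0' -1 40
python3 go.py .661 -.112 .005
```

```text
t: 28.75
tcp_pos: [0.6602, -0.1123, 0.0029]
tool_rot: [-0.406, 0.914, 0.0, 0.0]
force: [0.3, 0.2, 0.6]
finger_gap: 0.598
gripper_force: 0.0
t: 29.25
tcp_pos: [0.6605, -0.1124, 0.0032]
tool_rot: [-0.406, 0.914, -0.0, 0.0]
force: [-0.2, -0.9, 1.6]
finger_gap: 0.221
gripper_force: 40.5
t 29.25 tcp [ 0.6605 -0.1124  0.0032] yaw 137.9 q6 -2.74 gap 0.221 F [-0.2 -0.9  1.6] gf 40.5
turn [-0.  0.  0.] shift [-0.02 -0.   -0.05] world d [0.0005 0.0004 0.0018]
```

```bash
python3 -m crank '0 0 -.2 0 0 0;0 0 -.7 0 0 0;0 0 -.9 0 0 0;0 0 -.9 0 0 0;0 0 -.9 0 0 0' - 50|head -2
python3 -m crank '0 0 0 0 0 .075;0 0 0 0 0 .075;0 0 0 0 0 .075;0 0 0 0 0 .075;0 0 0 0 0 .075'|head -2
python3 -m crank '0 0 0 0 0 .075;0 0 0 0 0 .075;0 0 0 0 0 .075;0 0 0 0 0 .075;0 0 0 0 0 .075'|head -2
python3 -m crank '0 0 0 0 0 .075;0 0 0 0 0 .075;0 0 0 0 0 .075;0 0 0 0 0 .075;0 0 0 0 0 .075'|head -2
python3 -m crank '0 0 0 0 0 .075;0 0 0 0 0 .075;0 0 0 0 0 .075;0 0 0 0 0 .075;0 0 0 0 0 .075'
python3 go.py .482 .01 .15 2.1
```

```text
t: 29.75
tcp_pos: [0.6595, -0.1121, 0.1481]
t: 30.25
tcp_pos: [0.6596, -0.1121, 0.1469]
t: 30.75
tcp_pos: [0.6596, -0.1121, 0.1469]
t: 31.25
tcp_pos: [0.6596, -0.1121, 0.1468]
t: 31.75
tcp_pos: [0.6596, -0.1121, 0.1469]
tool_rot: [0.691, 0.723, -0.0, -0.001]
force: [0.6, -0.2, -0.6]
finger_gap: 0.215
gripper_force: 49.8
t 31.75 tcp [ 0.6596 -0.1121  0.1469] yaw 2.6 q6 -0.38 gap 0.215 F [ 0.6 -0.2 -0.6] gf 49.8
turn [-0.001 -0.     0.005] shift [ 3.21 -4.33 -0.08] world d [-0.1776  0.1221  0.0031]
```

```bash
python3 -m crank '.32 -.433 0 0 0 .001;.32 -.433 0 0 0 .001;.32 -.433 0 0 0 .001;.32 -.433 0 0 0 .001;.32 -.433 0 0 0 .001'|head -2
python3 -m crank '.32 -.433 0 0 0 0;.32 -.433 0 0 0 0;.32 -.433 0 0 0 0;.32 -.433 0 0 0 0;.32 -.433 0 0 0 0'|head -2
python3 -m crank '0 0 .6 0 0 0;0 0 .6 0 0 0;0 0 .6 0 0 0;0 0 .4 0 0 0;0 0 0 0 0 0'|head -2
python3 -m crank '0 0 .4 0 0 0;0 0 .3 0 0 0;0 0 .2 0 0 0;0 0 0 0 0 0;0 0 0 0 0 0'
python3 go.py .482 .01 .0045 2.1
python3 - <<'E'
from h import *
snap('wrist','w8.png')
E
```

```text
t: 32.25
tcp_pos: [0.5695, -0.0518, 0.147]
t: 32.75
tcp_pos: [0.4804, 0.0084, 0.1472]
t: 33.25
tcp_pos: [0.48, 0.0082, 0.0574]
t: 33.75
tcp_pos: [0.4816, 0.0078, 0.0231]
tool_rot: [0.692, 0.722, 0.0, 0.0]
force: [-0.1, 0.3, -0.4]
finger_gap: 0.216
gripper_force: 49.8
t 33.75 tcp [0.4816 0.0078 0.0231] yaw 2.4 q6 -0.26 gap 0.216 F [-0.1  0.3 -0.4] gf 49.8
turn [0.    0.    0.004] shift [0.05 0.01 0.47] world d [ 0.0004  0.0022 -0.0186]
```

View pics/w8.png

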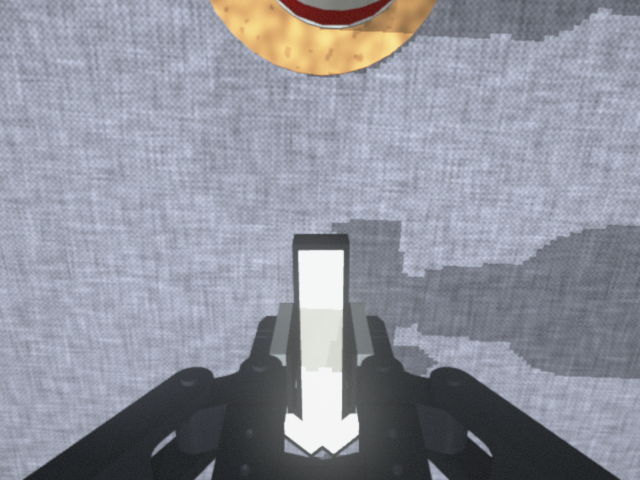

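The arrow is held level, tail at (321,240) and in line with the mat centre at about (325,0). Lowering and releasing it.

```bash
python3 -m crank '.05 0 .2 0 0 0;0 0 .15 0 0 0;0 0 .08 0 0 0;0 0 0 0 0 0;0 0 0 0 0 0'
python3 -m crank '0 0 .03 0 0 0;0 0 .02 0 0 0;0 0 0 0 0 0;0 0 0 0 0 0;0 0 0 0 0 0'
```

```text
t: 34.3
tcp_pos: [0.4813, 0.0099, 0.0055]
tool_rot: [0.692, 0.722, -0.0, -0.0]
force: [-0.0, 0.2, -1.8]
finger_gap: 0.213
gripper_force: 49.8
t: 34.8
tcp_pos: [0.4815, 0.0098, 0.0038]
tool_rot: [0.692, 0.722, 0.0, 0.0]
force: [0.4, -0.4, -0.7]
finger_gap: 0.212
gripper_force: 49.8
```

```bash
python3 -m crank '0 0 .015 0 0 0;0 0 0 0 0 0;0 0 0 0 0 0;0 0 0 0 0 0;0 0 0 0 0 0'|sed -n '2p;4p'
python3 -m crank '0 0 0 0 0 0;0 0 0 0 0 0;0 0 0 0 0 0;0 0 0 0 0 0;0 0 0 0 0 0' 0.1|head -2
python3 -m crank '0 0 -.2 0 0 0;0 0 -.7 0 0 0;0 0 -.9 0 0 0;0 0 -.9 0 0 0;0 0 -.9 0 0 0'|head -2
python3 -m crank '0 0 -.9 0 0 0;0 0 -.9 0 0 0;0 0 -.9 0 0 0;0 0 0 0 0 0;0 0 0 0 0 0'|head -2
python3 - <<'E'
from h import *
import arrow
s=snap('wrist','w9.png');c,r,a,_=arrow.find(s,[210,430,60,400],.012)
e=np.array([np.cos(np.radians(a)),np.sin(np.radians(a))])
for n,t in(('riser',(.4875,-.1443)),('mat',(.477,.144))):
    d=np.array(t)-c;print(n,'x',d@e,'y',-e[1]*d[0]+e[0]*d[1])
print(c,r,a)
s=snap('side','side1.png')
E
```

```text
tcp_pos: [0.4815, 0.0098, 0.0032]
force: [-0.3, -0.2, 0.5]
t: 35.8
tcp_pos: [0.4814, 0.0099, 0.0031]
t: 36.3
tcp_pos: [0.4809, 0.01, 0.1489]
t: 36.8
tcp_pos: [0.4813, 0.0099, 0.2561]
riser x 0.142542031176941 y -0.001523466955712309
mat x -0.14594046480408332 y 0.0007102547275525777
[ 0.4827312  -0.00182962] 44.967525482177734 -87.47055427103346
```

View pics/side1.png

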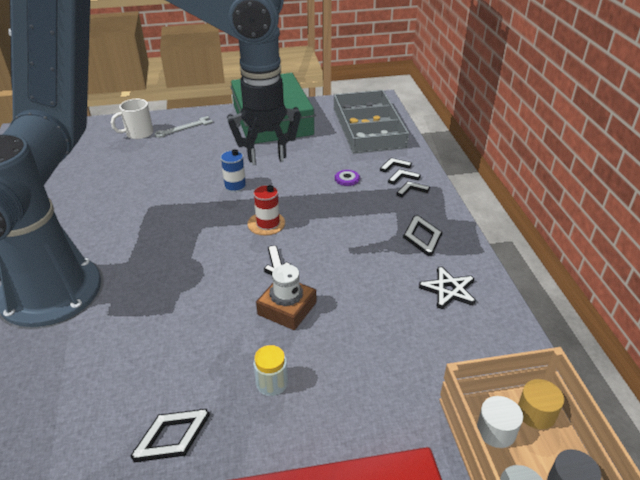

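View pics/w9.png

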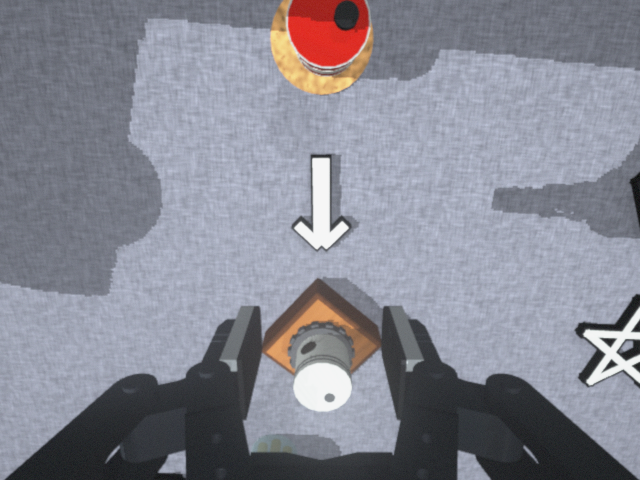

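The side view shows the red tin standing on the mat at (266,210) and the piston on the sprocket on the riser at (286,285). The blue tin and jar haven't moved. In the wrist view the arrow lies white face up, tail at (321,158) and tip at (321,247), pointing at the riser within 2 mm of line. The arm is clear of everything, so I'm handing in.

```bash
python3 -c "
from station import manip;print(manip.sign_off())"
```

```text
the job is handed in; nothing more can be done
None
```

The display is set out as asked and handed in at about 37 s; my last measurements put every piece within about 3 mm of its target, and the hand-in returned no verdict.

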